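Close and lock a glass-slide transfer case for the courier

TASK

Get the slide transfer case ready for the courier: slide its dovetailed lid home and push it firmly until it wedges tight in the tapered ways, fold the hasp down flat over the staple on the lid, and push the locking pin crosswise through the staple above the hasp, all the way until its handle stops against the staple. Let go of everything and do not disturb the specimen jar, the small box and the stapler.

Things in the scene. Friction and masses are not known exactly. Their poses are not given: they have to be found in the camera images.
- case: Aluminium case for glass slides, fixed, 150 mm wide (x), 226 long (y), 95 high. Origin: centre of its underside, on the desk. y runs along the ways, from the open end (-y) to the closed end, whose 24 mm block carries the hasp's hinge; x crosswise, z up. The dovetailed ways, flush with the lid's top, converge towards +y by 0.05 mm a side per mm
- lid: Loose sliding lid, grey, about 0.55 kg, 200 mm long, 10 thick, top 110 wide at the tail, 90 at the nose, 95 mm above the desk; origin under its centre, axes as the case. Starts drawn out 20 to 70 mm to -y, with side play. Sliding takes 2 to 6 N; home, its flanks meet the ways and it wedges, moving under 1 mm more (no other stop for 3 mm): a push of 15 to 25 N wedges it well and it stays
- finger_bar (a point): Centre of the raised bar across the lid's tail, by which it is pushed: 60 mm wide (case x), 12 mm thick (case y), standing 14 mm above the lid's top; this point is 7 mm above the lid's top, 8 mm from the tail edge
- staple_eye (a point): Centre of the eye of the steel staple on the lid: an upright loop of 5 mm round bar in the case's y-z plane, 21 mm over its legs (y), 21 mm high above the lid. The eye is 11 mm wide (y); this point is 10.5 mm above the lid's top, half-way between the closed hasp's upper face and the underside of the loop's crown, 11 mm apart
- staple_home (a point): Point fixed to the case where staple_eye comes to lie when the lid is home (case frame 0, 52, 105.5 mm); axes as the case
- hasp (a joint): Hasp angle, rad: 0 = folded flat over the lid (stop, 1 mm above it), 1.57 = upright, 2.1 = leaning outward (stop). Hinge axis along case x; light friction keeps it where it is left. Steel strap 30 mm wide, 4 thick, 90 long from the hinge, with a slot 26 x 9 mm centred 45 mm from the hinge that drops over the staple only with the lid home (within 2 mm)
- hasp_hinge (a point): Middle of the hasp's hinge axis, fixed to the case (case frame 0, 97, 98 mm); the upper face of the closed strap is 2 mm above it, 5 mm above the lid
- hasp_tip (a point): Centre of the rolled end of the hasp, a bar 8 mm thick and 30 mm long across the strap, 86 mm from the hinge axis; with the hasp closed it is 100 mm above the desk, its top at 104 mm
- pin_grip (a point): Centre of the locking pin's flat D-shaped aluminium handle, 40 mm long (x), 26 wide (y, parallel sides to grip), 12 high (z). The 60 g pin lies loose and level on the desk, this point 6 mm up. x points to the tip: a steel stem of 8 mm diameter with a round nose leaves the handle's front end, 20 mm ahead of this point, its axis 2 mm below it (flush underneath)
- pin_seat (a point): Point on the stem's axis, 2.5 mm ahead of the handle's front end; it comes to lie at the staple's middle (staple_eye, within the eye's play) when the pin is fully in. Axes as pin_grip
- pin_tip (a point): End of the stem's round nose, on its axis, 40 mm ahead of the handle's front end
- specimen_jar: Bystander: closed jar, 48 mm diameter, 62 mm high, white cap. Origin: centre of its underside
- coverglass_box: Bystander: small cardboard box, 65 x 45 x 27 mm. Origin: centre of its underside
- stapler: Bystander: desk stapler, 124 x 34 x 34 mm. Origin: centre of its underside
Not all that is in view belongs to the job. Of the things that look like the part that bears pin_grip, take the one that is farthest from the robot's base at the start.

How it is judged:
By the outcome, as a careful person would: the job done as asked, in the order asked, and still so for the second after the job is handed in, with the robot touching nothing.
It also fails if it takes over 64 s, if anything falls off the work surface, if the arm or the gripper's body presses on something with over 40 N, if the wrist force passes 120 N, or if a joint passes its speed limit or range.

ROBOT

A 6-joint arm with a two-finger parallel gripper is mounted at the origin on the work surface. World frame = base frame: x ahead of the robot, y to its left, z up, the work surface at z = 0. Lengths are in m, angles in degrees, forces in N, time in s.
With the tool pointing down it reaches from about 0.35 to 0.875 m from the base axis. Payload 4.2 kg.
Tool frame: the origin (TCP) lies on the front face of the gripper's body, between the roots of the fingers; the fingertips stand 70 mm ahead of it and the grasp point (between the pads) lies 51 mm ahead of it (r.nose_length is the distance from the TCP to the fingertips, in m); z points along the fingers, y is the direction in which the jaws open and shut (so a half turn about z gives the same grasp; the last joint's range is limited). The gripper opens to 87 mm and grips with 3 to 60 N. Pads are 19 mm wide; open, the fingers measure 117 mm over their backs; the gripper's body (75 mm by 190 mm) begins 51 mm behind the grasp point.
Start: joints at [-59.782, 22.042, 0.453, 0, -68.411, -14.817], TCP at [0.166, -0.603, 0.292] pointing down, gripper open.
Joint ranges: [-179.83, 179.83], [-69.29, 118.12], [-61.27, 80.66], [-181.25, 117.63], [-171.15, -9.14], [-177.46, 177.46]. Speed limits (degrees/s): [159.86, 159.86, 180, 180, 180, 180].

INTERFACE

Orientations are given as a 3x3 rotation matrix whose columns are the frame's x, y, z axes.
In Python, from station import telemetry, capture, order, r gives the robot as it stands.
- The arm moves only by the tool drive_tool, never from a script. Its argument "series" is a list of rows, each a list of 4 numbers: the shift along the tool's x, y, z as a fraction of full scale, then the turn about the tool's z as a fraction of full scale. In form: [[dx, dy, dz, turn], ...]. A call has 1 to 10 rows; each row is the pose to reach, as a shift and turn from the pose commanded when the call began, along the tool's axes at that moment; what a row does not reach only later rows make up. Full scale, the value 1, is 0.12 m for a shift and 2 rad for a turn. A row lasts 1/8 s, in which the tool goes at most 62.5 mm and 10.7 degrees, less where a joint would pass 70% of its speed; a pose out of reach is approached as far as the arm can. A call with a number of a shift or a turn outside -1 to 1 is refused whole. A call with a gripper value outside its range is refused whole. "fingers" is the finger opening in mm, from 0 to 87, set as the call begins (left out, the last holds). The fingers move at their own pace and stop on an object; the grip force is fixed at half the most. Time passes only in rows, so rows that repeat a pose let the fingers close. It gives the time, the measured TCP pose, the force and the opening at its end, in the units of the state.
- telemetry.sense(): the state, without advancing time (a new reading comes with each control period).
- capture(name): name is "side" or "top" or "wrist"; returns a dict with "color" (384x512x3 uint8, blue, green, red), "fx", "fy", "cx", "cy" (pixels), "eye" and "attitude" of the camera in the world; the wrist camera has in their place "mount" (4x4, takes a point from camera to tool coordinates, whose origin is the TCP and whose axes are the flange's). Camera axes: x right, y up, looking along -z (the intrinsics and any distortion apply to the point x, -y, -z); pixel columns grow to the right and rows downward; lengths in m; the calibration is good to about 2 mm. A picture is of the moment at which its call begins: read the wrist's pose just before it. There is no depth.
- order.finish_job(): hands the job in, once; it reports no verdict.
The state is a dict: "time_s": time; "joints": joint angles; "joint_velocities": joint speeds; "effort": joint torques, N m; "tcp_pos": TCP position; "ee_rot": TCP orientation; "wrist_force": force on the tool from outside, world axes, zero at the start; "moment": the same for the moment, N m; "gripper_width": opening from 0.0 (shut) to 1.0 (fully open).
Only numpy, scipy, OpenCV 4.12 (cv2) and the standard library are available. Lean on these libraries where they do the work, as an engineer would, in place of code of your own. Each camera call takes 0.05 s, during which the arm holds its last target. There are 200 camera calls.

## Working session

There is one attempt and no reset: what is moved stays moved. The work goes in short steps, Python scripts to look and compute and a tool call to move; the robot and the scene stay as the last step left them, time stands still between calls to the robot, and variables do not carry over. Pictures are saved under pics/ and viewed, about 8 in all and at most 12, crops included, and the job is handed in when it is done.

Besides the shell and the picture viewer there is one more tool, called after ">>>" as name(argument=value, ...), one argument or row to a line, values as JSON. drive_tool: Moves the arm, as the interface text tells. Shift numbers are shares of 0.12 m and turn numbers shares of 2 rad, none past 1 either way. Its arguments: {"type":"object","properties":{"series":{"type":"array","items":{"type":"array","items":{"type":"number","minimum":-1,"maximum":1}}},"fingers":{"type":"number"}},"required":["series"]}

```bash
ls; mkdir -p pics; python3 - <<'E'
from station import telemetry, capture, order, r
import cv2, numpy as np
s=telemetry.sense(); print(s)
for n in ("side","top"):
    c=capture(n); cv2.imwrite(f"pics/{n}0.png",c["color"]); print(n,{k:np.round(v,4).tolist() if not isinstance(v,str) else v for k,v in c.items() if k!="color"})
E
```

```text
pics
{'time_s': 0.0, 'joints': array([-5.97818833e+01,  2.20904323e+01,  3.78914233e-01, -3.05196509e-02,
       -6.84096151e+01, -1.48164505e+01]), 'joint_velocities': array([-0.02546073,  0.00332746,  0.11048128, -0.00137884, -0.01296791,
       -0.01200485]), 'effort': array([ 6.62284019e-04, -3.90670288e+01,  1.87405139e+01,  4.21999767e+00,
        1.09381479e-02, -1.84273822e-04]), 'tcp_pos': array([ 0.16589726, -0.60210854,  0.29115302]), 'ee_rot': array([[-9.64139838e-01, -2.65393987e-01, -6.36030796e-04],
       [-2.65394742e-01,  9.64137605e-01,  2.07612505e-03],
       [ 6.22301016e-05,  2.17047410e-03, -9.99997643e-01]]), 'wrist_force': array([ 0.22716794, -0.00783358,  0.13666358]), 'moment': array([ 0.04506008, -0.00750009, -0.04900314]), 'gripper_width': 0.9983534427268888}
side {'fx': 348.3733, 'fy': 348.3733, 'cx': 260.109, 'cy': 193.4498, 'eye': [0.2073, 0.5391, 0.7122], 'attitude': [[-0.8564, 0.3698, -0.3603], [-0.5162, -0.6266, 0.5838], [-0.0099, 0.686, 0.7276]]}
top {'fx': 397.7499, 'fy': 397.7499, 'cx': 252.9363, 'cy': 192.9825, 'eye': [0.3639, 0.0059, 1.223], 'attitude': [[0.0191, 0.9923, -0.1222], [-0.9995, 0.0158, -0.028], [-0.0258, 0.1227, 0.9921]]}
```

```bash
python3 - <<'E'
import cv2
a=cv2.imread("pics/side0.png");b=cv2.imread("pics/top0.png")
cv2.imwrite("pics/side1.png",cv2.resize(a,(800,600),interpolation=cv2.INTER_CUBIC));cv2.imwrite("pics/top1.png",cv2.resize(b,(800,600),interpolation=cv2.INTER_CUBIC))
E
```

```text
(no output)
```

View pics/top1.png

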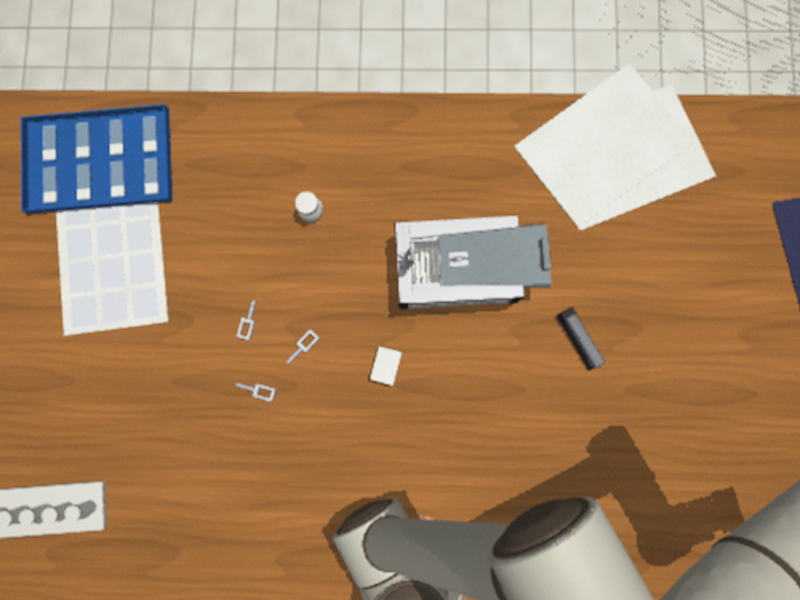

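View pics/side1.png

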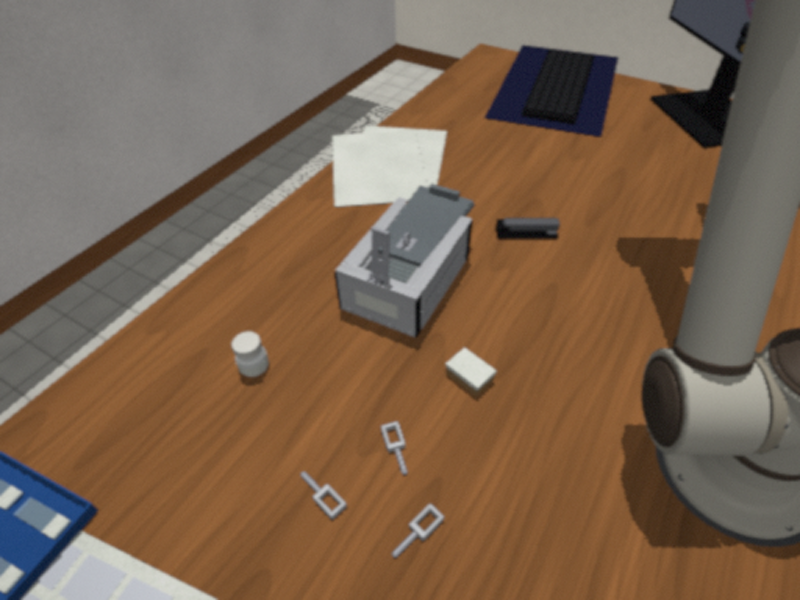

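The top view (800-px scale) shows the case at about (460,260), closed end to the left, with the lid drawn out to the right. The hasp is near upright at (405,262), the jar at (308,207), the box at (385,366) and the stapler at (580,338).

There are three pin candidates: A handle (245,328), B (308,340), C (264,392). I'll measure positions and distances from the base next.

```bash
cat > h.py <<'E'
import cv2, numpy as np
from station import telemetry, capture, order, r
def grab(n):
    s=telemetry.sense(); c=capture(n)
    if n=="wrist":
        T=np.eye(4);T[:3,:3]=s["ee_rot"];T[:3,3]=s["tcp_pos"];M=T@np.array(c["mount"]);c["eye"]=M[:3,3];c["attitude"]=M[:3,:3]
    return c
def ray(c,p):
    p=np.atleast_2d(np.asarray(p,float))
    d=np.c_[(p[:,0]-c["cx"])/c["fx"],-(p[:,1]-c["cy"])/c["fy"],-np.ones(len(p))]
    return np.asarray(c["eye"]),d@np.asarray(c["attitude"]).T
def onz(c,p,z):
    e,d=ray(c,p); return e+d*((z-e[2])/d[:,2])[:,None]
def proj(c,P):
    q=(np.atleast_2d(P)-np.asarray(c["eye"]))@np.asarray(c["attitude"])
    return np.c_[c["cx"]-c["fx"]*q[:,0]/q[:,2],c["cy"]+c["fy"]*q[:,1]/q[:,2]]
def tri(c1,p1,c2,p2):
    (e1,d1),(e2,d2)=ray(c1,p1),ray(c2,p2);A=np.zeros((3,3));b=np.zeros(3)
    for e,d in((e1,d1[0]),(e2,d2[0])):
        d=d/np.linalg.norm(d);M=np.eye(3)-np.outer(d,d);A+=M;b+=M@e
    return np.linalg.solve(A,b)
E
python3 - <<'E'
from h import *
c=grab("top");img=c["color"]
hsv=cv2.cvtColor(img,cv2.COLOR_BGR2HSV)
m=((hsv[...,1]<90)).astype(np.uint8); m[:62]=0
n,l,st,ce=cv2.connectedComponentsWithStats(m)
for i in range(1,n):
    if st[i,4]>40:
        cn=cv2.findContours((l==i).astype(np.uint8),0,2)[0][0];rc=cv2.minAreaRect(cn)
        P=onz(c,[ce[i]],0)[0]
        print(st[i].tolist(),ce[i].round(1),"z0",P[:2].round(3),"dist",np.hypot(*P[:2]).round(3),"rect",np.round(rc[1],1),round(rc[2],1))
x0,y0=130,175;cv2.imwrite("pics/pins.png",cv2.resize(img[175:275,130:250],(480,400),interpolation=cv2.INTER_CUBIC))
cr=cv2.resize(img[125:210,240:365],(750,510),interpolation=cv2.INTER_CUBIC)
out=np.zeros((600,800,3),np.uint8)
out=np.vstack([cv2.resize(img[185:262,140:212],(374,400),interpolation=cv2.INTER_CUBIC)]) 
o=np.zeros((600,800,3),np.uint8);o[:400,:374]=out
o[:289,374:799]=cv2.resize(img[125:210,240:365],(425,289),interpolation=cv2.INTER_CUBIC)
s=grab("side")["color"][110:230,205:320];o[295:595,374:662]=cv2.resize(s,(288,300),interpolation=cv2.INTER_CUBIC)
cv2.imwrite("pics/crop1.png",o)
E
```

```text
[329, 62, 129, 86, 7169] [393.7  99.1] z0 [ 0.821 -0.399] dist 0.913 rect [ 79.2 112.4] 67.8
[13, 66, 95, 71, 191] [42.9 85.4] z0 [0.856 0.731] dist 1.126 rect [63.3 99.5] 84.9
[92, 75, 9, 23, 181] [95.5 86.1] z0 [0.855 0.557] dist 1.021 rect [22.  8.] 90.0
[70, 77, 9, 22, 173] [74.  88.1] z0 [0.848 0.627] dist 1.055 rect [21.  8.] 90.0
[49, 79, 9, 22, 181] [52.7 89.8] z0 [0.842 0.697] dist 1.093 rect [21.  8.] 90.0
[27, 81, 9, 22, 178] [31.3 91.8] z0 [0.834 0.767] dist 1.133 rect [21.  8.] 90.0
[92, 101, 10, 24, 183] [ 96.4 113. ] z0 [0.765 0.548] dist 0.941 rect [ 9. 23.] 0.0
[71, 103, 9, 24, 187] [ 74.7 114.7] z0 [0.759 0.618] dist 0.979 rect [23.  8.] 90.0
[49, 105, 9, 23, 184] [ 53.1 116.6] z0 [0.752 0.688] dist 1.019 rect [22.  8.] 90.0
[28, 107, 9, 23, 185] [ 31.6 118.4] z0 [0.745 0.758] dist 1.063 rect [22.  8.] 90.0
[189, 122, 18, 20, 266] [197.2 131.9] z0 [0.707 0.221] dist 0.741 rect [19.8 15.6] 45.0
[494, 127, 18, 68, 434] [504.9 148.8] z0 [ 0.664 -0.736] dist 0.991 rect [66.9 16.7] 76.0
[28, 128, 82, 87, 5315] [ 70.7 170.8] z0 [0.576 0.617] dist 0.844 rect [80.3 81.3] 84.3
[253, 138, 100, 60, 5165] [300.4 166.8] z0 [ 0.599 -0.106] dist 0.608 rect [55.9 98.2] 86.9
[151, 192, 13, 26, 135] [157.8 206.3] z0 [0.468 0.335] dist 0.576 rect [ 9.1 25.8] 15.9
[357, 197, 30, 39, 463] [371.5 216.5] z0 [ 0.448 -0.323] dist 0.552 rect [41.7 11.1] 59.0
[183, 211, 22, 22, 141] [193.7 220.7] z0 [0.426 0.221] dist 0.48 rect [ 9.2 26.2] 45.0
[237, 222, 20, 25, 365] [246.5 233.8] z0 [0.388 0.058] dist 0.393 rect [16.  22.8] 14.9
[150, 245, 27, 12, 140] [165.1 249.7] z0 [0.335 0.306] dist 0.454 rect [25.9  9.5] 18.4
[423, 307, 89, 77, 3681] [480.3 357.2] z0 [ 0.044 -0.63 ] dist 0.632 rect [76. 88.] 90.0
[0, 308, 68, 37, 2159] [ 33.4 325.7] z0 [0.101 0.695] dist 0.703 rect [31.8 69.5] 85.6
[213, 318, 205, 66, 10230] [312.8 355.4] z0 [ 0.036 -0.145] dist 0.149 rect [ 65. 204.] 90.0
```

View pics/crop1.png

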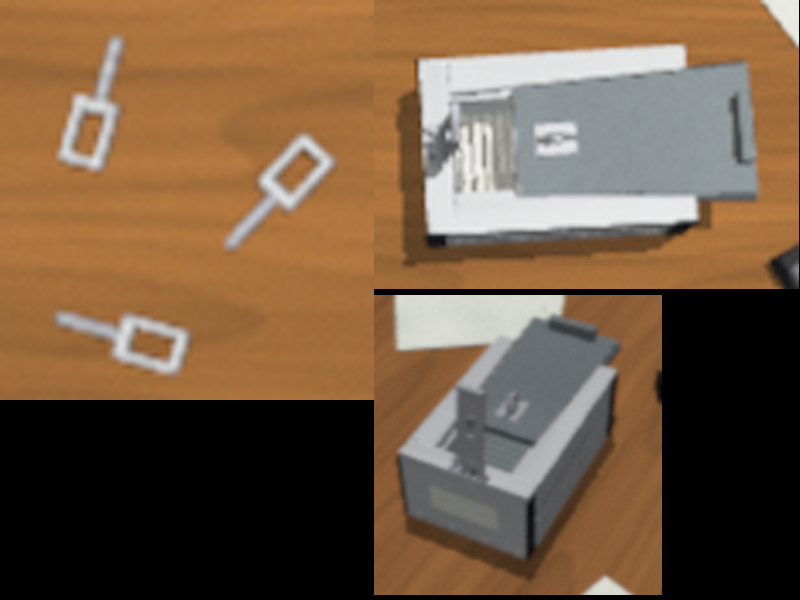

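Candidates: A at px (158,206), 0.576 m from the base; B at (194,221), 0.480 m; C at (165,250), 0.454 m. A is clearly the farthest, and the crop confirms its D-shaped handle and stem at crop (90,130), with the tip pointing up-image (about +x). The hasp is near upright. Next I'll work out the coarse case and pin pose.

```bash
python3 - <<'E'
from h import *
c=grab("top")
q=[(252.9,142.6),(331.5,138.2),(335.3,190),(255.9,193.8)]
P=onz(c,q,0.095)[:,:2];print(P.round(4),P.mean(0).round(4))
for a,b in((1,0),(2,3)):
    d=P[b]-P[a];print("y-axis ang",np.degrees(np.arctan2(d[1],d[0])).round(2),np.hypot(*d).round(4))
for a,b in((1,2),(0,3)): print("width",np.hypot(*(P[a]-P[b])).round(4))
k=lambda p:(374*0+240+(p[0]-374)/3.4,125+p[1]/3.4)
print("bar",onz(c,[k((741,128))],.109)[0].round(4),"tail",onz(c,[k((746,63)),k((757,198))],.095).round(4),"staple",onz(c,[k((556,139))],.106).round(4))
g=lambda p:(140+p[0]/5.194,185+p[1]/5.194)
A=onz(c,[g((90,132)),g((117,40))],.006);print("pin",A.round(4))
print("jar",onz(c,[(197,130)],.06).round(3))
s=telemetry.sense();print(s["tcp_pos"],np.degrees(np.arctan2(s["ee_rot"][1,1],s["ee_rot"][0,1])))
w=capture("wrist");print(w["mount"],w["fx"],w["cx"],w["cy"])
E
```

```text
[[ 0.6502  0.0407]
 [ 0.6661 -0.1865]
 [ 0.5151 -0.1965]
 [ 0.5006  0.0292]] [ 0.583  -0.0783]
y-axis ang 94.0 0.2277
y-axis ang 93.67 0.2262
width 0.1513
width 0.15
bar [ 0.5919 -0.2301  0.109 ] tail [[ 0.651  -0.2379  0.095 ]
 [ 0.5353 -0.2458  0.095 ]] staple [[ 0.5811 -0.0767  0.106 ]]
pin [[0.4549 0.3344 0.006 ]
 [0.5102 0.3208 0.006 ]]
jar [[0.696 0.211 0.06 ]]
[ 0.16595553 -0.60236659  0.29174998] 105.39840753324998
[[-6.53703540e-04  9.70435313e-01  2.41360469e-01  6.49735222e-02]
 [ 9.99999589e-01  7.85823081e-04 -4.51139311e-04  1.40411343e-03]
 [-6.27468146e-04  2.41360075e-01 -9.70435428e-01 -9.23022945e-02]
 [ 0.00000000e+00  0.00000000e+00  0.00000000e+00  1.00000000e+00]] 290.40865299054286 258.3925703504568 193.2759900275547
```

>>> drive_tool(
  series=[
    [-0.42,0.17,0,0],
    [-0.84,0.35,0,0],
  ],
  fingers=0,
)

```text
time_s: 0.55
tcp_pos: [0.2525, -0.5348, 0.292]
ee_rot: [[-0.965, -0.264, -0.0], [-0.264, 0.965, 0.0], [0.0, 0.0, -1.0]]
wrist_force: [1.1, -0.6, -0.3]
gripper_width: 0.853
```

>>> drive_tool(
  series=[
    [-0.42,0.17,0,0],
    [-0.84,0.35,0,0],
  ],
)

```text
time_s: 0.8
tcp_pos: [0.3392, -0.4669, 0.2923]
ee_rot: [[-0.964, -0.265, 0.0], [-0.265, 0.964, -0.0], [-0.0, -0.0, -1.0]]
wrist_force: [0.1, -0.1, 0.0]
gripper_width: 0.634
```

>>> drive_tool(
  series=[
    [-0.42,0.17,0,0],
    [-0.84,0.35,0,0],
  ],
)

```text
time_s: 1.05
tcp_pos: [0.4254, -0.3995, 0.2924]
ee_rot: [[-0.964, -0.266, 0.0], [-0.266, 0.964, -0.0], [-0.0, -0.0, -1.0]]
wrist_force: [-0.1, -1.3, 0.2]
gripper_width: 0.405
```

>>> drive_tool(
  series=[
    [-0.42,0.17,0,0],
    [-0.84,0.35,0,0],
  ],
)

```text
time_s: 1.3
tcp_pos: [0.5114, -0.3322, 0.2924]
ee_rot: [[-0.964, -0.266, 0.0], [-0.266, 0.964, -0.0], [-0.0, -0.0, -1.0]]
wrist_force: [0.3, -0.3, -0.5]
gripper_width: 0.177
```

>>> drive_tool(
  series=[
    [-0.42,0.17,0,0.05],
    [-0.84,0.35,0,0.1],
    [-0.84,0.35,0,0.1],
    [-0.84,0.35,0,0.1],
    [-0.84,0.35,0,0.1],
  ],
)

```text
time_s: 1.92
tcp_pos: [0.5952, -0.2671, 0.2925]
ee_rot: [[-0.998, -0.068, -0.0], [-0.068, 0.998, -0.0], [0.0, -0.0, -1.0]]
wrist_force: [-0.9, -0.6, -0.3]
gripper_width: 0.007
```

```bash
python3 - <<'E'
from h import *
c=grab("wrist");cv2.imwrite("pics/w1.png",cv2.resize(c["color"],(768,576),interpolation=cv2.INTER_CUBIC))
print(proj(c,[[0.5919,-0.2301,.109],[0.585,-0.0767,.106]])*1.5)
E
```

```text
[[442.28619762 283.84426199]
 [674.56057313 287.78605928]]
```

View pics/w1.png

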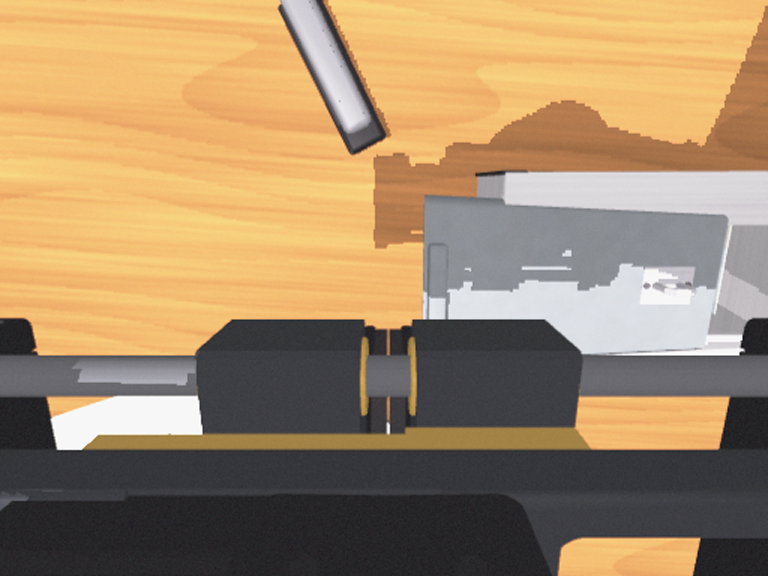

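The wrist view shows the lid's tail edge at column 424, the bar at columns 428–447 and the staple at (668,287). That is within about 3 mm of the top-view estimate, and the closed fist at column 388 is behind the bar. I'll lower and push.

>>> drive_tool(
  series=[
    [0,0,0.4,0],
    [0,0,0.8,0],
    [0,0,1.0,0],
    [0,0,1.02,0],
    [0,0,1.02,0],
  ],
)

```text
drive_tool: Invalid argument: series='[[0,0,0.4,0],[0,0,0.8,0],[0,0,1.0,0],[0,0,1.02,0],[0,0,1.02,0]]' does not match type={"type": "array", "items": {"type": "array", "items": {"type": "number", "minimum": -1, "maximum": 1}}}
```

>>> drive_tool(
  series=[
    [0,0.05,0.015,0],
    [0,0.09,0.015,0],
    [0,0.13,0.015,0],
    [0,0.17,0.015,0],
    [0,0.21,0.015,0],
    [0,0.25,0.015,0],
  ],
)

```text
time_s: 2.72
tcp_pos: [0.5941, -0.2359, 0.2905]
ee_rot: [[-0.998, -0.069, 0.0], [-0.069, 0.998, -0.0], [-0.0, -0.0, -1.0]]
wrist_force: [0.1, 0.2, 0.1]
gripper_width: 0.005
```

>>> drive_tool(
  series=[
    [0,-0.26,0,0],
    [0,-0.26,0.3,0],
    [0,-0.26,0.7,0],
    [0,-0.26,1.0,0],
    [0,-0.26,1.0,0],
    [0,-0.26,1.0,0],
  ],
)

```text
time_s: 3.48
tcp_pos: [0.5973, -0.2677, 0.1722]
ee_rot: [[-0.998, -0.069, 0.003], [-0.069, 0.998, -0.001], [-0.003, -0.002, -1.0]]
wrist_force: [0.9, 0.1, 0.6]
gripper_width: 0.009
```

>>> drive_tool(
  series=[
    [0,0.05,0.015,0],
    [0,0.09,0.015,0],
    [0,0.13,0.015,0],
    [0,0.17,0.015,0],
    [0,0.21,0.015,0],
    [0,0.25,0.015,0],
  ],
)

```text
time_s: 4.22
tcp_pos: [0.5944, -0.238, 0.1693]
ee_rot: [[-0.998, -0.069, 0.001], [-0.069, 0.998, -0.001], [-0.001, -0.001, -1.0]]
wrist_force: [0.3, -5.6, 1.7]
gripper_width: 0.004
```

>>> drive_tool(
  series=[
    [0,0.04,0,0],
    [0,0.08,0,0],
    [0,0.12,0,0],
    [0,0.16,0,0],
    [0,0.19,0,0],
  ],
)

```text
time_s: 4.85
tcp_pos: [0.5929, -0.2151, 0.1693]
ee_rot: [[-0.998, -0.069, 0.001], [-0.069, 0.998, -0.001], [-0.001, -0.001, -1.0]]
wrist_force: [0.3, -5.8, 1.2]
gripper_width: 0.001
```

>>> drive_tool(
  series=[
    [0,0.01,0,0],
    [0,0.02,0,0],
  ],
)

```text
time_s: 5.1
tcp_pos: [0.5927, -0.2129, 0.1693]
ee_rot: [[-0.998, -0.069, 0.001], [-0.069, 0.998, -0.001], [-0.001, -0.001, -1.0]]
wrist_force: [0.1, -5.2, 2.2]
gripper_width: 0.003
```

>>> drive_tool(
  series=[
    [0,0.01,0,0],
    [0,0.02,0,0],
    [0,0.03,0,0],
  ],
)

```text
time_s: 5.48
tcp_pos: [0.5925, -0.2093, 0.1693]
ee_rot: [[-0.998, -0.069, 0.001], [-0.069, 0.998, -0.001], [-0.001, -0.001, -1.0]]
wrist_force: [0.3, -5.4, 2.1]
gripper_width: 0.002
```

>>> drive_tool(
  series=[
    [0,0.008,0,0],
    [0,0.016,0,0],
  ],
)

```text
time_s: 5.72
tcp_pos: [0.5923, -0.2074, 0.1692]
ee_rot: [[-0.998, -0.069, 0.001], [-0.069, 0.998, -0.001], [-0.001, -0.001, -1.0]]
wrist_force: [0.7, -4.9, 2.6]
gripper_width: 0.006
```

>>> drive_tool(
  series=[
    [0,0.008,0,0],
    [0,0.016,0,0],
  ],
)

```text
time_s: 5.98
tcp_pos: [0.5922, -0.2055, 0.1693]
ee_rot: [[-0.998, -0.069, 0.001], [-0.069, 0.998, -0.001], [-0.001, -0.001, -1.0]]
wrist_force: [0.1, -5.9, 2.0]
gripper_width: 0.004
```

>>> drive_tool(
  series=[
    [0,0.008,0,0],
  ],
)

```text
time_s: 6.1
tcp_pos: [0.5921, -0.2046, 0.1693]
ee_rot: [[-0.998, -0.069, 0.001], [-0.069, 0.998, -0.001], [-0.001, -0.001, -1.0]]
wrist_force: [0.4, -5.5, 2.1]
gripper_width: 0.005
```

>>> drive_tool(
  series=[
    [0,0.008,0,0],
    [0,0.012,0,0],
  ],
)

```text
time_s: 6.35
tcp_pos: [0.592, -0.2031, 0.1693]
ee_rot: [[-0.998, -0.069, 0.001], [-0.069, 0.998, -0.001], [-0.001, -0.001, -1.0]]
wrist_force: [1.1, -5.2, 3.0]
gripper_width: 0.006
```

>>> drive_tool(
  series=[
    [0,0.008,0,0],
  ],
)

```text
time_s: 6.48
tcp_pos: [0.592, -0.2022, 0.1693]
ee_rot: [[-0.998, -0.069, 0.001], [-0.069, 0.998, -0.001], [-0.001, -0.001, -1.0]]
wrist_force: [0.5, -6.7, 2.0]
gripper_width: 0.006
```

>>> drive_tool(
  series=[
    [0,0.008,0,0],
  ],
)

```text
time_s: 6.6
tcp_pos: [0.5919, -0.2013, 0.1693]
ee_rot: [[-0.998, -0.069, 0.001], [-0.069, 0.998, -0.001], [-0.001, -0.001, -1.0]]
wrist_force: [0.6, -6.4, 1.8]
gripper_width: 0.004
```

>>> drive_tool(
  series=[
    [0,0.008,0,0],
  ],
)

```text
time_s: 6.72
tcp_pos: [0.5918, -0.2003, 0.1693]
ee_rot: [[-0.998, -0.069, 0.001], [-0.069, 0.998, -0.001], [-0.001, -0.001, -1.0]]
wrist_force: [0.5, -6.7, 2.3]
gripper_width: 0.008
```

>>> drive_tool(
  series=[
    [0,0.008,0,0],
  ],
)

```text
time_s: 6.85
tcp_pos: [0.5917, -0.1994, 0.1693]
ee_rot: [[-0.998, -0.069, 0.001], [-0.069, 0.998, -0.001], [-0.001, -0.001, -1.0]]
wrist_force: [0.9, -7.1, 2.7]
gripper_width: 0.005
```

>>> drive_tool(
  series=[
    [0,0.008,0,0],
  ],
)

```text
time_s: 6.98
tcp_pos: [0.5916, -0.1985, 0.1693]
ee_rot: [[-0.998, -0.069, 0.001], [-0.069, 0.998, -0.001], [-0.0, -0.001, -1.0]]
wrist_force: [-1.3, -6.2, 2.2]
gripper_width: 0.003
```

>>> drive_tool(
  series=[
    [0,0.008,0,0],
  ],
)

```text
time_s: 7.1
tcp_pos: [0.5916, -0.1982, 0.1693]
ee_rot: [[-0.998, -0.069, 0.001], [-0.069, 0.998, -0.003], [-0.001, -0.003, -1.0]]
wrist_force: [0.1, -11.7, 0.8]
gripper_width: 0.007
```

>>> drive_tool(
  series=[
    [0,0.008,0,0],
  ],
)

```text
time_s: 7.22
tcp_pos: [0.5915, -0.1981, 0.1693]
ee_rot: [[-0.998, -0.069, 0.001], [-0.069, 0.998, -0.004], [-0.001, -0.004, -1.0]]
wrist_force: [0.8, -15.4, -0.5]
gripper_width: 0.005
```

>>> drive_tool(
  series=[
    [0,0.008,0,0],
  ],
)

```text
time_s: 7.35
tcp_pos: [0.5915, -0.1979, 0.1693]
ee_rot: [[-0.998, -0.069, 0.001], [-0.069, 0.998, -0.005], [-0.001, -0.005, -1.0]]
wrist_force: [1.5, -17.6, -1.3]
gripper_width: 0.003
```

>>> drive_tool(
  series=[
    [0,0.008,0,0],
  ],
)

```text
time_s: 7.48
tcp_pos: [0.5915, -0.1978, 0.1694]
ee_rot: [[-0.998, -0.069, 0.001], [-0.069, 0.998, -0.006], [-0.001, -0.006, -1.0]]
wrist_force: [1.3, -20.6, -1.9]
gripper_width: 0.008
```

>>> drive_tool(
  series=[
    [0,0.006,0,0],
    [0,0.006,0,0],
  ],
)

```text
time_s: 7.72
tcp_pos: [0.5915, -0.1978, 0.1694]
ee_rot: [[-0.998, -0.069, 0.001], [-0.069, 0.998, -0.007], [-0.001, -0.007, -1.0]]
wrist_force: [1.4, -19.9, -2.6]
gripper_width: 0.004
```

>>> drive_tool(
  series=[
    [0,-0.08,0,0],
    [0,-0.16,0,0],
    [0,-0.16,-0.5,0],
    [0,-0.16,-1.0,0],
  ],
)

```text
time_s: 8.22
tcp_pos: [0.5922, -0.2118, 0.289]
ee_rot: [[-0.998, -0.069, -0.003], [-0.069, 0.998, 0.001], [0.003, 0.001, -1.0]]
wrist_force: [0.9, -0.3, 0.1]
gripper_width: 0.006
```

>>> drive_tool(
  series=[
    [0,0.5,-0.2,0],
    [0,1.0,-0.2,0],
    [0,1.0,-0.2,0],
    [0,1.0,-0.2,0],
    [0,1.0,-0.2,0],
  ],
)

```text
time_s: 8.85
tcp_pos: [0.5841, -0.0933, 0.3122]
ee_rot: [[-0.998, -0.068, -0.001], [-0.068, 0.998, 0.0], [0.001, 0.0, -1.0]]
wrist_force: [0.1, 1.0, 0.0]
gripper_width: 0.006
```

```bash
python3 - <<'E'
from h import *
c=grab("wrist");cv2.imwrite("pics/w2.png",cv2.resize(c["color"],(800,600),interpolation=cv2.INTER_CUBIC))
s=telemetry.sense();print(s["tcp_pos"],s["wrist_force"],s["time_s"])
import pickle;pickle.dump(c,open("w2.pkl","wb"))
print(proj(c,[[0.5795,-0.0264,.106],[.583-.067*.097,-.0783+.9977*.097,.098]])*1.5625)
E
```

```text
[ 0.58414687 -0.09352024  0.31215314] [-0.16981662 -0.08420601 -0.3039239 ] 8.9
[[500.90549008 289.1890051 ]
 [563.62888118 286.73391715]]
```

View pics/w2.png

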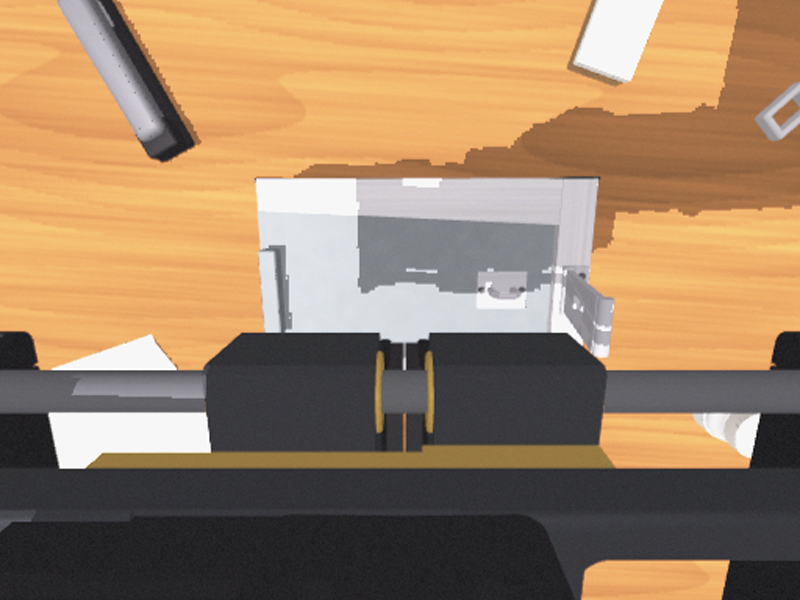

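The wrist view shows the staple at (501,290) against a predicted home of (501,289), so the lid is home. The hasp is near upright, with its rolled end at about (604,328). I'll estimate its angle.

```bash
python3 - <<'E'
from h import *
import pickle;c=pickle.load(open("w2.pkl","rb"))
cx=np.array([.9977,.067]);cy=np.array([-.067,.9977]);o=np.array([.583,-.0783])
W=lambda x,y,z:[*(o+cx*x+cy*y),z]
for t in(1.4,1.57,1.7,1.8,1.9,2.0,2.1):
    print(t,(proj(c,[W(x,.097-.086*np.cos(t),.098+.086*np.sin(t)) for x in(-.015,.015)])*1.5625).round(0).tolist())
print((proj(c,[W(0,.052,.116),W(0,.0415,.095),W(0,.0625,.095),W(-.075,-.113,.095),W(-.075,.113,.095)])*1.5625).round(0).tolist())
E
```

```text
1.4 [[595.0, 293.0], [589.0, 349.0]]
1.57 [[625.0, 293.0], [618.0, 350.0]]
1.7 [[647.0, 293.0], [639.0, 350.0]]
1.8 [[662.0, 292.0], [654.0, 349.0]]
1.9 [[676.0, 291.0], [667.0, 347.0]]
2.0 [[688.0, 290.0], [679.0, 345.0]]
2.1 [[698.0, 288.0], [689.0, 343.0]]
[[504.0, 292.0], [483.0, 286.0], [513.0, 286.0], [252.0, 174.0], [596.0, 174.0]]
```

>>> drive_tool(
  series=[
    [0,0.4,0,0],
    [0,0.8,0,0],
    [0,1.0,0,0],
  ],
)

```text
time_s: 9.28
tcp_pos: [0.5759, 0.0279, 0.3123]
ee_rot: [[-0.998, -0.068, -0.001], [-0.068, 0.998, 0.0], [0.001, 0.0, -1.0]]
wrist_force: [-0.1, 0.6, 0.5]
gripper_width: 0.01
```

>>> drive_tool(
  series=[
    [0,0.25,0,0],
    [0,0.25,0,0],
    [0,0.25,0.3,0],
    [0,0.25,0.6,0],
    [0,0.25,0.61,0],
    [0,0.25,0.61,0],
  ],
)

```text
time_s: 10.02
tcp_pos: [0.5748, 0.0563, 0.2406]
ee_rot: [[-0.998, -0.068, 0.002], [-0.068, 0.998, -0.0], [-0.002, -0.0, -1.0]]
wrist_force: [-0.5, 1.4, 0.1]
gripper_width: 0.003
```

>>> drive_tool(
  series=[
    [0,-0.12,0,0],
    [0,-0.22,0,0],
    [0,-0.3,0,0],
    [0,-0.37,0,0],
    [0,-0.44,0,0],
    [0,-0.51,0,0],
    [0,-0.57,0,0],
    [0,-0.57,0,0],
  ],
)

```text
time_s: 11.02
tcp_pos: [0.5786, -0.0118, 0.2395]
ee_rot: [[-0.998, -0.068, -0.0], [-0.068, 0.998, -0.0], [0.0, -0.0, -1.0]]
wrist_force: [0.5, -1.9, -1.1]
gripper_width: 0.006
```

```bash
python3 - <<'E'
from h import *
c=grab("wrist");s=grab("side")
o=np.zeros((600,800,3),np.uint8);o[:384,:512]=c["color"];o[:384,512:]=cv2.resize(s["color"],(800,600))[180:564,310:598];cv2.imwrite("pics/w3.png",o)
o=np.array([.583,-.0783]);p=telemetry.sense()["tcp_pos"];d=p[:2]-o;print(p,d@[.9977,.067],d@[-.067,.9977])
E
```

```text
[ 0.5786147  -0.01132776  0.23953552] 0.00011192733318713813 0.06711201829028102
```

View pics/w3.png

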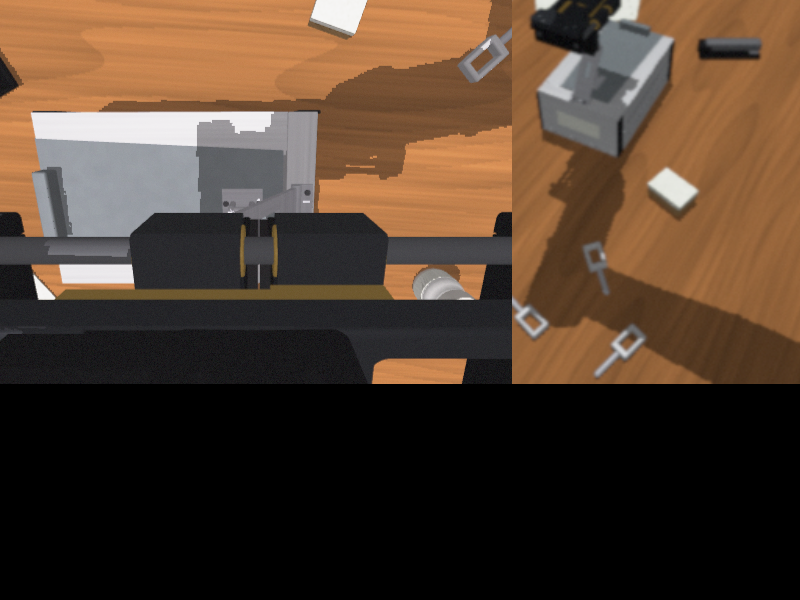

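>>> drive_tool(
  series=[
    [0,0,-0.1,0],
    [0,-0.13,-0.1,0],
    [0,-0.21,0,0],
    [0,-0.3,0.1,0],
    [0,-0.37,0.2,0],
    [0,-0.41,0.3,0],
    [0,-0.44,0.4,0],
    [0,-0.46,0.48,0],
    [0,-0.46,0.53,0],
    [0,-0.46,0.53,0],
  ],
)

```text
time_s: 12.38
tcp_pos: [0.5836, -0.074, 0.1771]
ee_rot: [[-0.998, -0.067, 0.002], [-0.067, 0.998, -0.009], [-0.002, -0.01, -1.0]]
wrist_force: [0.1, 1.6, 0.4]
gripper_width: 0.004
```

>>> drive_tool(
  series=[
    [0,0,0.01,0],
    [0,0,0.02,0],
    [0,0,0.02,0],
  ],
)

```text
time_s: 12.75
tcp_pos: [0.5822, -0.067, 0.1739]
ee_rot: [[-0.998, -0.069, -0.0], [-0.069, 0.998, -0.001], [0.001, -0.001, -1.0]]
wrist_force: [-0.6, -3.0, 4.9]
gripper_width: 0.004
```

>>> drive_tool(
  series=[
    [0,0,0.01,0],
    [0,0,0.01,0],
  ],
)

```text
time_s: 13.0
tcp_pos: [0.5823, -0.0669, 0.1737]
ee_rot: [[-0.998, -0.07, -0.0], [-0.07, 0.998, -0.002], [0.0, -0.002, -1.0]]
wrist_force: [-1.9, -5.3, 8.9]
gripper_width: 0.007
```

>>> drive_tool(
  series=[
    [0,0,-0.4,0],
    [0,-0.3,-0.8,0],
    [0,-0.3,-1.0,0],
    [0,-0.3,-1.0,0],
    [0,-0.3,-1.0,0],
  ],
)

```text
time_s: 13.62
tcp_pos: [0.5842, -0.1015, 0.2904]
ee_rot: [[-0.998, -0.069, -0.003], [-0.069, 0.998, 0.001], [0.003, 0.001, -1.0]]
wrist_force: [0.8, 0.5, -1.4]
gripper_width: 0.002
```

```bash
python3 - <<'E'
from h import *
c=grab("wrist");s=grab("side");t=grab("top")
import pickle;pickle.dump((c,s,t),open("w4.pkl","wb"))
cv2.imwrite("pics/c.png",c["color"]);cv2.imwrite("pics/s.png",s["color"]);cv2.imwrite("pics/t.png",t["color"])
o=np.zeros((600,800,3),np.uint8);o[:300,:400]=cv2.resize(c["color"][100:250,200:400],(400,300),interpolation=2);o[:300,400:]=cv2.resize(s["color"][105:225,200:360],(400,300),interpolation=2);o[300:,:400]=cv2.resize(t["color"][125:215,240:360],(400,300),interpolation=2);o[300:,400:]=cv2.resize(t["color"][180:270,120:240],(400,300),interpolation=2);cv2.imwrite("pics/w4.png",o)
X=np.array([.9977,.067]);Y=np.array([-.067,.9977]);O=np.array([.583,-.0783]);W=lambda x,y,z:[*(O+X*x+Y*y),z]
Q=[W(0,.052,.116),W(-.015,.011,.1),W(-.075,-.113,.095),W(-.075,.113,.095)]
print(proj(c,Q).round(0).tolist());print(telemetry.sense()["tcp_pos"])
E
```

```text
[[336.0, 193.0], [291.0, 175.0], [162.0, 111.0], [399.0, 112.0]]
[ 0.58435125 -0.10172257  0.29046595]
```

View pics/w4.png

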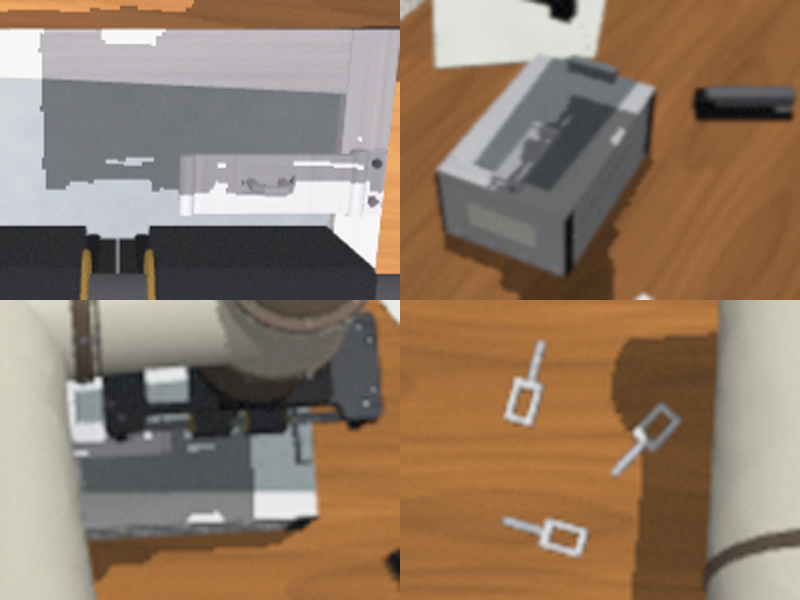

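The hasp lies flat, with its slot over the staple (wrist crop (268,184)). Pins are unchanged. Heading to pin A.

>>> drive_tool(
  series=[
    [0.02,0.45,0,0],
    [0.05,0.905,0,0],
  ],
  fingers=50,
)

```text
time_s: 14.02
tcp_pos: [0.571, 0.0066, 0.291]
ee_rot: [[-0.998, -0.067, -0.002], [-0.067, 0.998, -0.0], [0.002, -0.0, -1.0]]
wrist_force: [0.8, 0.2, 0.5]
gripper_width: 0.153
```

>>> drive_tool(
  series=[
    [0.02,0.45,0,0],
    [0.05,0.905,0,0],
  ],
)

```text
time_s: 14.28
tcp_pos: [0.5573, 0.1155, 0.2913]
ee_rot: [[-0.998, -0.069, -0.001], [-0.069, 0.998, -0.001], [0.001, -0.001, -1.0]]
wrist_force: [1.3, 0.3, -0.5]
gripper_width: 0.37
```

>>> drive_tool(
  series=[
    [0.02,0.45,0,0],
    [0.05,0.905,0,0],
  ],
)

```text
time_s: 14.52
tcp_pos: [0.5438, 0.2235, 0.2913]
ee_rot: [[-0.998, -0.069, -0.001], [-0.069, 0.998, -0.001], [0.001, -0.001, -1.0]]
wrist_force: [0.3, 0.8, -0.1]
gripper_width: 0.549
```

>>> drive_tool(
  series=[
    [0.02,0.45,0,0.05],
    [0.05,0.905,0,0.1],
    [0.05,0.905,0,0.155],
    [0.05,0.905,0,0.155],
    [0.05,0.905,0,0.155],
    [0.05,0.905,0,0.155],
  ],
)

```text
time_s: 15.28
tcp_pos: [0.5312, 0.3288, 0.2922]
ee_rot: [[-0.971, 0.239, -0.0], [0.239, 0.971, -0.0], [0.0, -0.0, -1.0]]
wrist_force: [0.3, -0.3, -0.3]
gripper_width: 0.574
```

```bash
python3 - <<'E'
from h import *
c=grab("wrist");cv2.imwrite("pics/w5.png",c["color"])
import pickle;pickle.dump(c,open("w5.pkl","wb"))
s=telemetry.sense();print(s["tcp_pos"],np.degrees(np.arctan2(s["ee_rot"][1,1],s["ee_rot"][0,1])))
print(proj(c,[[.4549,.3344,.006],[.5102,.3208,.004]]).round(1))
hsv=cv2.cvtColor(c["color"],cv2.COLOR_BGR2HSV);m=((hsv[...,1]<70)&(hsv[...,2]>90)).astype(np.uint8)
n,l,st,ce=cv2.connectedComponentsWithStats(m)
for i in range(1,n):
    if st[i,4]>100: print(st[i].tolist(),ce[i].round(1))
E
```

```text
[0.5312034  0.32884942 0.29234417] 76.16402330792958
[[246.9 113.2]
 [247.4 158.3]]
[170, 2, 70, 28, 982] [197.   16.1]
[375, 36, 137, 201, 19019] [455.2 136.4]
[134, 77, 38, 63, 777] [153.5 112.9]
[0, 86, 37, 57, 1843] [ 15.8 115.5]
[239, 97, 21, 65, 636] [249.3 123.1]
[20, 205, 33, 32, 636] [ 35.4 220. ]
[31, 264, 12, 35, 150] [ 36.8 280.9]
[479, 264, 8, 24, 101] [482.  272.7]
```

View pics/w5.png

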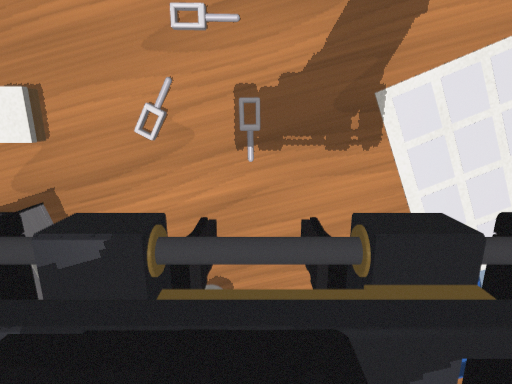

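```bash
python3 - <<'E'
from h import *
import pickle;c=pickle.load(open("w5.pkl","rb"))
hsv=cv2.cvtColor(c["color"],cv2.COLOR_BGR2HSV);m=((hsv[...,1]<70)&(hsv[...,2]>90)).astype(np.uint8)
l=cv2.connectedComponents(m)[1];m=(l==l[120,241]) if l[120,241] else (l==l[140,250])
for r_ in range(95,163,3):
    x=np.where(m[r_])[0]
    if len(x): print(r_,x.min(),x.max())
P=onz(c,[(249.3,97),(249.6,131),(250.5,161)],.006);print(P.round(4))
s=telemetry.sense();R=s["ee_rot"]
print("tool coords",((P-s["tcp_pos"])@R).round(4))
E
```

```text
98 239 259
101 239 259
104 239 259
107 239 259
110 239 259
113 239 259
116 239 259
119 239 259
122 239 259
125 240 259
128 240 259
131 247 252
134 247 252
137 247 252
140 247 253
143 247 253
146 248 253
149 248 253
152 248 253
155 248 253
158 248 253
161 249 251
[[0.4368 0.3421 0.006 ]
 [0.4769 0.3323 0.006 ]
 [0.5143 0.324  0.006 ]]
tool coords [[ 0.0948 -0.0097  0.2863]
 [ 0.0536 -0.0097  0.2863]
 [ 0.0152 -0.0088  0.2863]]
```

>>> drive_tool(
  series=[
    [0.32,-0.05,0.3,-0.005],
    [0.65,-0.09,0.7,-0.005],
    [0.65,-0.09,1.0,-0.005],
    [0.65,-0.09,1.0,-0.005],
  ],
)

```text
time_s: 15.82
tcp_pos: [0.4516, 0.3363, 0.1702]
ee_rot: [[-0.973, 0.229, -0.004], [0.229, 0.973, -0.005], [0.003, -0.005, -1.0]]
wrist_force: [0.1, -0.6, 0.9]
gripper_width: 0.575
```

>>> drive_tool(
  series=[
    [0,0,0.3,0],
    [0,0,0.6,0],
    [0,0,0.75,0],
    [0,0,0.8,0],
    [0,0,0.8,0],
  ],
)

```text
time_s: 16.45
tcp_pos: [0.4537, 0.3383, 0.0774]
ee_rot: [[-0.973, 0.229, 0.002], [0.229, 0.973, 0.002], [-0.001, 0.002, -1.0]]
wrist_force: [0.8, 0.5, 0.5]
gripper_width: 0.575
```

>>> drive_tool(
  series=[
    [0,0,0.02,0],
    [0,0,0.035,0],
    [0,0,0.035,0],
  ],
)

```text
time_s: 16.82
tcp_pos: [0.4527, 0.3377, 0.0723]
ee_rot: [[-0.973, 0.229, 0.0], [0.229, 0.973, 0.0], [-0.0, 0.0, -1.0]]
wrist_force: [-1.1, 0.0, 0.5]
gripper_width: 0.572
```

>>> drive_tool(
  series=[
    [0,0,0,0],
    [0,0,0,0],
    [0,0,0,0],
    [0,0,0,0],
    [0,0,0,0],
    [0,0,0,0],
  ],
  fingers=18,
)

```text
time_s: 17.58
tcp_pos: [0.4527, 0.3376, 0.0721]
ee_rot: [[-0.973, 0.229, -0.0], [0.229, 0.973, -0.0], [0.0, -0.0, -1.0]]
wrist_force: [-0.1, -0.2, -0.5]
gripper_width: 0.291
```

>>> drive_tool(
  series=[
    [0,0,0,0],
    [0,0,-0.2,0],
    [0,0,-0.6,0],
    [0,0,-1.0,0],
  ],
)

```text
time_s: 18.08
tcp_pos: [0.4525, 0.3374, 0.1929]
ee_rot: [[-0.973, 0.229, -0.001], [0.229, 0.973, -0.001], [0.001, -0.001, -1.0]]
wrist_force: [0.7, 1.5, 0.1]
gripper_width: 0.295
```

>>> drive_tool(
  series=[
    [-0.12,-0.36,0,0],
    [-0.24,-0.7,0,0],
    [-0.325,-0.98,0,0],
  ],
)

```text
time_s: 18.45
tcp_pos: [0.4635, 0.2127, 0.1921]
ee_rot: [[-0.973, 0.23, -0.0], [0.23, 0.973, 0.0], [0.0, 0.0, -1.0]]
wrist_force: [0.8, 1.0, 0.4]
gripper_width: 0.298
```

>>> drive_tool(
  series=[
    [-0.12,-0.36,0,0],
    [-0.24,-0.7,0,0],
    [-0.325,-0.98,0,0],
  ],
)

```text
time_s: 18.82
tcp_pos: [0.4745, 0.0893, 0.192]
ee_rot: [[-0.973, 0.23, -0.0], [0.23, 0.973, 0.0], [0.0, 0.0, -1.0]]
wrist_force: [0.8, 0.8, -1.4]
gripper_width: 0.29
```

>>> drive_tool(
  series=[
    [-0.12,-0.36,0,-0.05],
    [-0.24,-0.7,0,-0.1],
    [-0.325,-0.98,0,-0.149],
    [-0.325,-0.98,0,-0.149],
    [-0.325,-0.98,0,-0.149],
    [-0.325,-0.98,0,-0.149],
  ],
)

```text
time_s: 19.58
tcp_pos: [0.4858, -0.0318, 0.192]
ee_rot: [[-0.998, -0.068, 0.0], [-0.068, 0.998, 0.0], [-0.0, 0.0, -1.0]]
wrist_force: [0.2, 0.4, -0.2]
gripper_width: 0.294
```

```bash
python3 - <<'E'
from h import *
c=grab("wrist");t=grab("top");sd=grab("side")
import pickle;pickle.dump((c,sd,t),open("w6.pkl","wb"))
s=telemetry.sense();print(s["tcp_pos"],s["gripper_width"],np.degrees(np.arctan2(s["ee_rot"][1,1],s["ee_rot"][0,1])))
o=np.zeros((600,800,3),np.uint8);o[:384,:512]=c["color"];o[:288,512:]=cv2.resize(sd["color"][105:225,220:340],(288,288),interpolation=2);o[290:578,512:]=cv2.resize(t["color"][125:215,240:330],(288,288),interpolation=2);cv2.imwrite("pics/w6.png",o)
E
```

```text
[ 0.48577901 -0.0318463   0.19208004] 0.28965156611351406 93.8933808212038
```

View pics/w6.png

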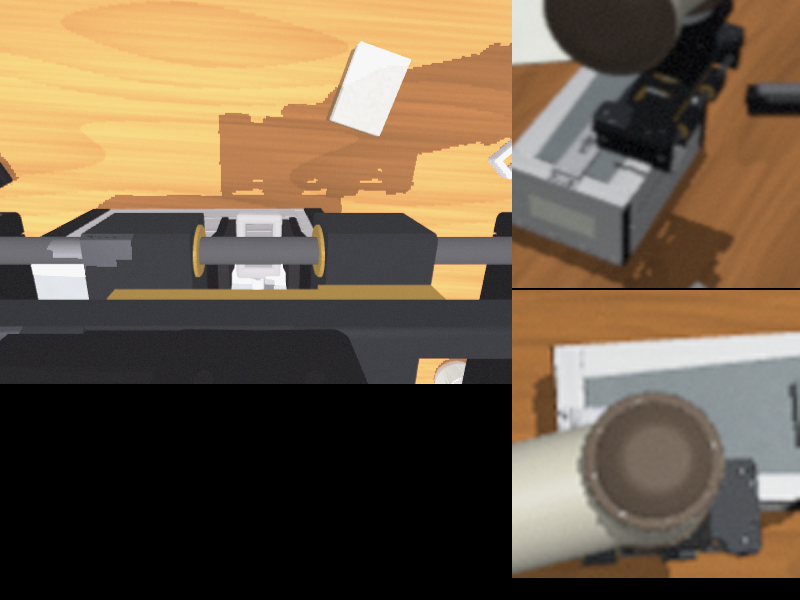

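The pin is held level and aligned (handle at wrist (260,235)). One enlarged mosaic next, to fix the staple's y relative to the finger seam.

```bash
python3 - <<'E'
from h import *
import pickle;c6,sd,t=pickle.load(open("w6.pkl","rb"));c4=pickle.load(open("w4.pkl","rb"))[0]
o=np.zeros((600,800,3),np.uint8);R=lambda a:cv2.resize(a,None,fx=6,fy=6,interpolation=1)
o[:270,:390]=R(c4["color"][170:215,305:370])   # staple w4
o[:300,400:796]=R(c6["color"][200:250,226:292])[:300]
o[300:600,400:796]=R(c6["color"][250:300,226:292])
o[280:580,:390]=R(sd["color"][150:200,230:295])
cv2.imwrite("pics/m.png",o)
E
```

```text
(no output)
```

View pics/m.png

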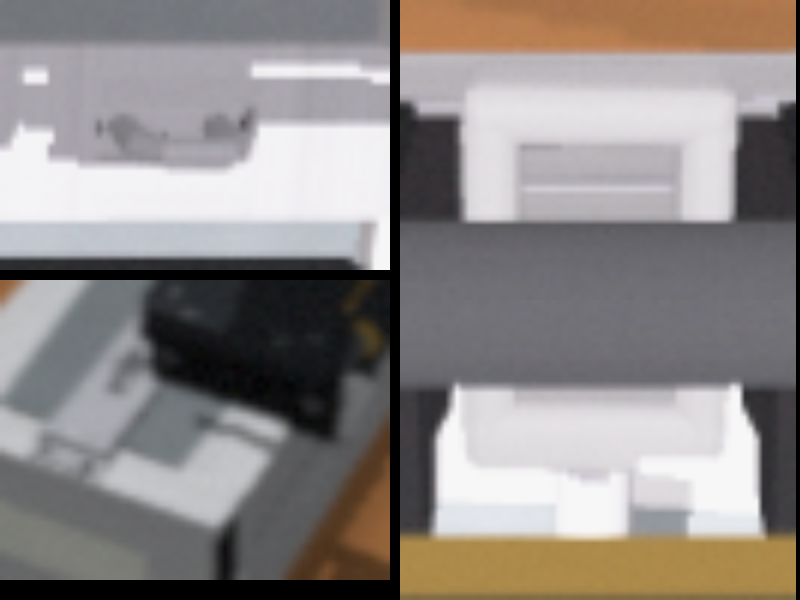

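```bash
python3 - <<'E'
from h import *
import pickle;c6=pickle.load(open("w6.pkl","rb"))[0];c4=pickle.load(open("w4.pkl","rb"))[0]
O=np.array([.583,-.0783]);X=np.array([.9977,.0678]);Y=np.array([-.0678,.9977])
tcp=np.array([.48578,-.03185,.19208]);
for n,p,z in(("back",(259.2,215),.132),("front",(258.5,323/1),.132),("stem",(258.1,284),.128),("frontrow",(258.5,250+460/6-300/6),.132)):
    P=onz(c6,[p],z)[0];d=P[:2]-tcp[:2];print(n,"tool x",(-d@X).round(4),"tool y",(d@Y).round(4))
print("w4 staple feet",onz(c4,[(333.4,191.3)],.1).round(4),"crown",onz(c4,[(305+197/6,170+157/6)],.116).round(4))
print("strap tip edge/centre", onz(c4,[(305,191.8)],.1).round(4))
for z in(.004,.1,.132): print(z, proj(c6,[[*(tcp[:2]-0*X),z]]))
E
```

```text
back tool x 0.0151 tool y 0.002
front tool x -0.0539 tool y 0.0016
stem tool x -0.0298 tool y 0.0014
frontrow tool x -0.0226 tool y 0.0016
w4 staple feet [[ 0.5813 -0.0245  0.1   ]] crown [[ 0.5822 -0.0242  0.116 ]]
strap tip edge/centre [[ 0.5838 -0.0528  0.1   ]]
0.004 [[256.71941622 188.9456344 ]]
0.1 [[256.00283812 221.4330448 ]]
0.132 [[255.5826109  240.48483313]]
```

```bash
python3 - <<'E'
from h import *
import pickle;sd=pickle.load(open("w6.pkl","rb"))[1]
O=np.array([.583,-.0783]);X=np.array([.9977,.0678]);Y=np.array([-.0678,.9977]);t=np.array([.48578,-.03185])
print("tip pred",proj(sd,[[*(t+.064*X),.124],[*(t+.044*X),.124]]),"obs tip 264.2,173 / stem line")
for y in(.050,.052,.054): print(y,proj(sd,[[*(O+Y*y),.1055],[*(O+Y*y),.116],[*(O+Y*(y-.008)),.1055],[*(O+Y*(y+.008)),.1055]]).round(1).tolist())
a=cv2.resize(sd["color"][155:185,240:285],(765,510),interpolation=2);cv2.imwrite("pics/s2.png",a)
E
```

```text
tip pred [[262.13533134 162.57600171]
 [269.22635706 164.94793263]] obs tip 264.2,173 / stem line
0.05 [[252.5, 163.8], [252.4, 160.8], [253.9, 162.0], [251.0, 165.7]]
0.052 [[252.1, 164.3], [252.0, 161.2], [253.5, 162.4], [250.6, 166.1]]
0.054 [[251.7, 164.7], [251.6, 161.7], [253.2, 162.9], [250.3, 166.6]]
```

View pics/s2.png

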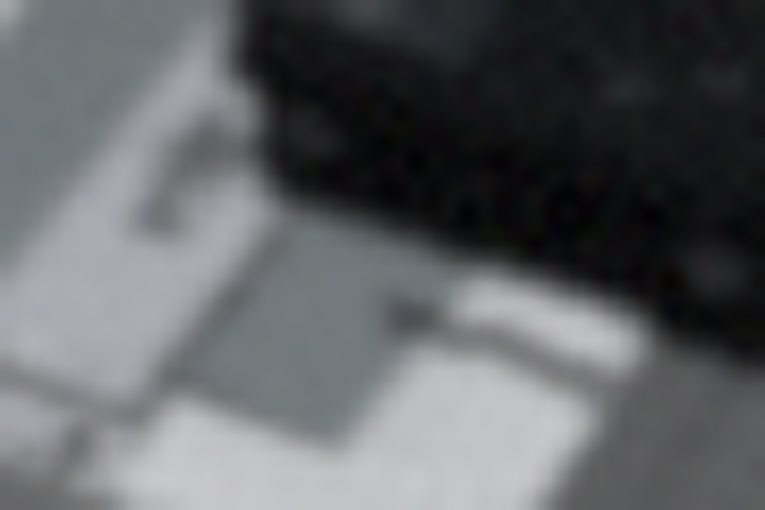

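>>> drive_tool(
  series=[
    [0,-0.003,0.08,0],
    [0,-0.003,0.154,0],
    [0,-0.003,0.154,0],
    [0,-0.003,0.154,0],
  ],
)

```text
time_s: 20.23
tcp_pos: [0.4859, -0.033, 0.1734]
ee_rot: [[-0.998, -0.067, -0.0], [-0.067, 0.998, -0.0], [0.0, -0.0, -1.0]]
wrist_force: [0.4, 0.0, -0.6]
gripper_width: 0.296
```

>>> drive_tool(
  series=[
    [-0.05,0,0,0],
    [-0.1,0,0,0],
    [-0.15,0,0,0],
    [-0.19,0,0,0],
    [-0.19,0,0,0],
  ],
)

```text
time_s: 20.85
tcp_pos: [0.5089, -0.0314, 0.1735]
ee_rot: [[-0.998, -0.067, -0.0], [-0.067, 0.998, -0.0], [0.0, -0.0, -1.0]]
wrist_force: [-0.2, 0.3, 0.0]
gripper_width: 0.293
```

>>> drive_tool(
  series=[
    [-0.02,0,0,0],
    [-0.04,0,0,0],
    [-0.06,0,0,0],
  ],
)

```text
time_s: 21.22
tcp_pos: [0.5158, -0.0309, 0.1736]
ee_rot: [[-0.998, -0.067, 0.0], [-0.067, 0.998, -0.0], [-0.0, -0.0, -1.0]]
wrist_force: [-0.6, 0.7, -0.8]
gripper_width: 0.29
```

>>> drive_tool(
  series=[
    [-0.02,0,0,0],
    [-0.04,0,0,0],
  ],
)

```text
time_s: 21.48
tcp_pos: [0.5206, -0.0306, 0.1736]
ee_rot: [[-0.998, -0.067, -0.0], [-0.067, 0.998, 0.0], [0.0, 0.0, -1.0]]
wrist_force: [-0.5, 0.5, 0.2]
gripper_width: 0.296
```

>>> drive_tool(
  series=[
    [-0.03,0,0,0],
    [-0.06,0,0,0],
    [-0.09,0,0,0],
  ],
)

```text
time_s: 21.85
tcp_pos: [0.5316, -0.0298, 0.1735]
ee_rot: [[-0.998, -0.067, -0.0], [-0.067, 0.998, 0.0], [0.0, 0.0, -1.0]]
wrist_force: [0.3, 0.7, -0.4]
gripper_width: 0.292
```

>>> drive_tool(
  series=[
    [-0.03,0,0,0],
    [-0.06,0,0,0],
    [-0.09,0,0,0],
  ],
)

```text
time_s: 22.22
tcp_pos: [0.5423, -0.0292, 0.1736]
ee_rot: [[-0.998, -0.067, 0.0], [-0.067, 0.998, -0.0], [-0.0, -0.0, -1.0]]
wrist_force: [0.5, 0.4, -0.5]
gripper_width: 0.293
```

>>> drive_tool(
  series=[
    [-0.03,0,0,0],
    [-0.06,0,0,0],
    [-0.08,0,0,0],
  ],
)

```text
time_s: 22.6
tcp_pos: [0.5519, -0.0285, 0.1735]
ee_rot: [[-0.998, -0.067, 0.0], [-0.067, 0.998, -0.0], [-0.0, -0.0, -1.0]]
wrist_force: [-0.6, -0.1, -1.4]
gripper_width: 0.296
```

>>> drive_tool(
  series=[
    [-0.012,0,0,0],
    [-0.018,0,0,0],
  ],
)

```text
time_s: 22.85
tcp_pos: [0.5538, -0.0284, 0.1736]
ee_rot: [[-0.998, -0.067, -0.0], [-0.067, 0.998, 0.0], [0.0, 0.0, -1.0]]
wrist_force: [-0.2, -0.1, -1.4]
gripper_width: 0.295
```

>>> drive_tool(
  series=[
    [-0.009,0,0,0],
    [-0.009,0,0,0],
  ],
)

```text
time_s: 23.1
tcp_pos: [0.5547, -0.0283, 0.1735]
ee_rot: [[-0.998, -0.067, -0.0], [-0.067, 0.998, -0.0], [0.0, -0.0, -1.0]]
wrist_force: [-0.4, -0.2, -0.2]
gripper_width: 0.296
```

>>> drive_tool(
  series=[
    [-0.009,0,0,0],
    [-0.009,0,0,0],
  ],
)

```text
time_s: 23.35
tcp_pos: [0.555, -0.0284, 0.1734]
ee_rot: [[-0.998, -0.067, -0.002], [-0.067, 0.998, -0.0], [0.002, -0.0, -1.0]]
wrist_force: [-4.3, 0.1, 0.8]
gripper_width: 0.292
```

>>> drive_tool(
  series=[
    [-0.009,0,0,0],
    [-0.009,0,0,0],
  ],
)

```text
time_s: 23.6
tcp_pos: [0.5552, -0.0284, 0.1732]
ee_rot: [[-0.998, -0.066, -0.005], [-0.066, 0.998, -0.0], [0.005, -0.0, -1.0]]
wrist_force: [-6.2, 0.6, 3.1]
gripper_width: 0.295
```

>>> drive_tool(
  series=[
    [-0.009,0,0,0],
    [-0.009,0,0,0],
  ],
)

```text
time_s: 23.85
tcp_pos: [0.5554, -0.0284, 0.1731]
ee_rot: [[-0.998, -0.066, -0.007], [-0.066, 0.998, -0.001], [0.007, -0.0, -1.0]]
wrist_force: [-8.1, 0.0, 5.2]
gripper_width: 0.3
```

>>> drive_tool(
  series=[
    [0.006,0,0.006,0],
    [0.009,0,0.012,0],
    [0.009,0,0.012,0],
  ],
)

```text
time_s: 24.22
tcp_pos: [0.5552, -0.0285, 0.172]
ee_rot: [[-0.998, -0.067, -0.005], [-0.067, 0.998, -0.001], [0.005, -0.0, -1.0]]
wrist_force: [-6.7, 0.6, 3.8]
gripper_width: 0.297
```

```bash
python3 - <<'E'
from h import *
import pickle;c=grab("wrist");sd=grab("side");pickle.dump((c,sd),open("w7.pkl","wb"))
g=cv2.cvtColor(c["color"],6)
for row in range(262,290,3): print(row,g[row,232:292:2].tolist())
E
```

```text
262 [73, 70, 72, 73, 74, 72, 71, 69, 72, 74, 71, 69, 72, 72, 74, 75, 73, 73, 72, 70, 72, 72, 75, 71, 70, 73, 72, 71, 71, 70]
265 [33, 55, 130, 149, 156, 155, 148, 127, 129, 126, 128, 125, 127, 128, 126, 124, 125, 126, 127, 126, 145, 152, 156, 152, 138, 114, 37, 38, 37, 40]
268 [34, 82, 130, 150, 155, 156, 149, 153, 151, 152, 150, 150, 149, 150, 150, 153, 150, 150, 148, 148, 150, 152, 158, 152, 136, 221, 33, 36, 35, 43]
271 [55, 138, 131, 155, 159, 160, 159, 159, 161, 160, 159, 160, 158, 160, 160, 161, 163, 161, 161, 160, 161, 161, 159, 152, 125, 227, 161, 31, 34, 40]
274 [152, 226, 177, 149, 156, 154, 155, 156, 155, 155, 155, 155, 154, 157, 156, 155, 158, 158, 158, 157, 157, 155, 155, 151, 132, 227, 223, 30, 38, 43]
277 [153, 226, 229, 160, 147, 148, 148, 144, 148, 150, 149, 149, 151, 149, 151, 153, 151, 174, 177, 176, 177, 176, 180, 165, 127, 226, 224, 34, 39, 39]
280 [151, 226, 229, 228, 192, 188, 129, 126, 126, 122, 112, 134, 131, 137, 136, 131, 132, 195, 131, 120, 122, 139, 150, 158, 213, 227, 223, 33, 38, 44]
283 [192, 224, 230, 228, 231, 231, 151, 129, 129, 127, 133, 135, 134, 133, 135, 134, 173, 173, 174, 152, 147, 157, 168, 228, 228, 227, 225, 33, 37, 41]
286 [227, 224, 230, 228, 229, 230, 229, 226, 138, 139, 152, 157, 159, 156, 159, 157, 234, 235, 236, 209, 160, 211, 228, 228, 228, 225, 228, 91, 40, 47]
289 [156, 154, 155, 155, 153, 155, 152, 154, 154, 136, 112, 110, 145, 146, 147, 148, 146, 148, 146, 138, 157, 153, 151, 154, 154, 152, 155, 146, 76, 76]
```

>>> drive_tool(
  series=[
    [0,0,0,0],
    [0,0,0,0],
    [0,0,0,0],
    [0,0,0,0],
  ],
  fingers=42,
)

```text
time_s: 24.82
tcp_pos: [0.5573, -0.0281, 0.1722]
ee_rot: [[-0.998, -0.067, 0.001], [-0.067, 0.998, 0.0], [-0.001, 0.0, -1.0]]
wrist_force: [-0.1, -0.2, 0.4]
gripper_width: 0.481
```

>>> drive_tool(
  series=[
    [0,0,-0.1,0],
    [0,0,-0.4,0],
    [0,0,-0.8,0],
    [0,0,-1.0,0],
  ],
)

```text
time_s: 25.32
tcp_pos: [0.5579, -0.0282, 0.2962]
ee_rot: [[-0.998, -0.067, 0.006], [-0.067, 0.998, 0.001], [-0.006, 0.0, -1.0]]
wrist_force: [0.0, -0.2, -1.4]
gripper_width: 0.481
```

>>> drive_tool(
  series=[
    [-0.4,0,-0.1,0],
    [-0.6,-0.2,-0.1,0],
    [-0.6,-0.2,-0.1,0],
    [-0.6,-0.2,-0.1,0],
    [-0.6,-0.2,-0.1,0],
  ],
)

```text
time_s: 25.95
tcp_pos: [0.6298, -0.047, 0.3046]
ee_rot: [[-0.998, -0.067, 0.0], [-0.067, 0.998, 0.0], [-0.0, 0.0, -1.0]]
wrist_force: [-0.5, 0.2, -0.2]
gripper_width: 0.482
```

```bash
python3 - <<'E'
from h import *
import pickle;c=grab("wrist");sd=grab("side");t=grab("top");pickle.dump((c,sd,t),open("w8.pkl","wb"))
s=telemetry.sense();print(s["tcp_pos"],s["wrist_force"])
X=np.array([.9977,.0678]);Y=np.array([-.0678,.9977]);O=np.array([.583,-.0783])
p=proj(c,[[*(O+Y*.052),.105]])[0];print(p,proj(sd,[[*(O+Y*.052),.105]]))
u,v=int(p[0]),int(p[1]);u=min(max(u,75),436);v=max(v,60)
o=np.zeros((600,800,3),np.uint8)
a=c["color"][max(v-60,0):v+40,u-66:u+67];o[:384,:512]=cv2.resize(a,(512,384),interpolation=2)
b=sd["color"][130:210,210:300];o[:256,512:]=cv2.resize(b,(288,256),interpolation=2)
o[390:600,:280]=cv2.resize(c["color"],(280,210));o[390:600,300:580]=cv2.resize(sd["color"],(280,210));o[260:476,582:800]=cv2.resize(t["color"],(218,216));cv2.imwrite("pics/f.png",o)
E
```

```text
[ 0.63003456 -0.04694125  0.30461089] [-0.11477638  0.44634142  0.09345941]
[280.86255384 138.14791073] [[252.1116201  164.42250501]]
```

View pics/f.png

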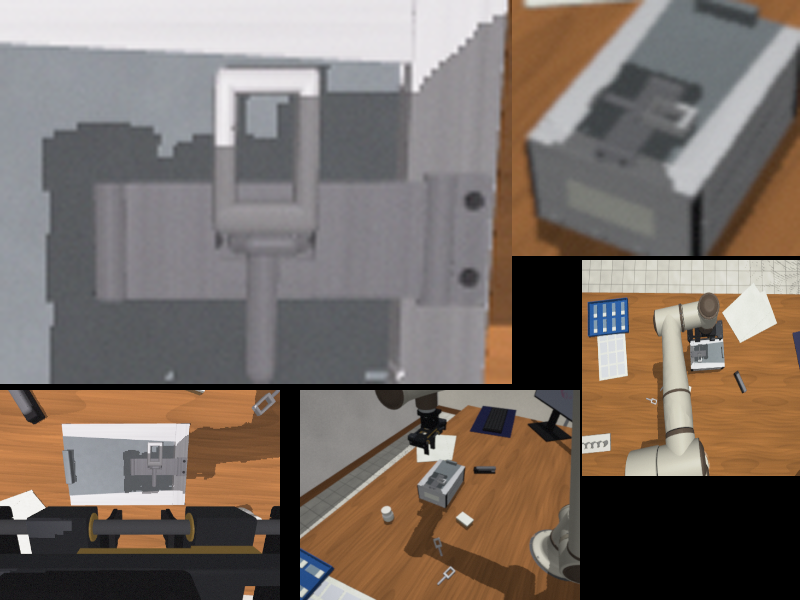

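The last picture shows the hasp flat. The pin's stem runs under the staple crown at (262,240) with its handle against the staple at row 235. Jar, box and stapler are in place and the gripper is clear, so I'm handing in.

```bash
python3 -c "
from station import order,telemetry
print(telemetry.sense()['time_s']);print(order.finish_job())"
```

```text
26.1
the job is handed in; nothing more can be done
None
```

The slide transfer case is closed and pinned, and I handed the job in at 26.1 s (limit 64 s). The hand-in reports no verdict.

- **Lid:** I pushed it home by the finger bar. It slid at 5–7 N, then stopped and wedged at about 20 N. The staple then appeared within about 1–2 mm of its expected home position.
- **Hasp:** I folded it down and pressed it with about 9 N. The images show it flat with the slot over the staple.
- **Pin:** I used pin A, the farthest of the three at 0.576 m from the base. It went through the staple without resistance until the handle stopped against the staple at about 8 N. I then lowered it about 1 mm towards the hasp and released it.

**Final check:** the last picture, taken after release, shows the stem under the staple's crown and the handle against the staple. The gripper was clear with wrist force near zero, and the jar, box and stapler looked undisturbed by eye; I did not re-measure them.

**Disagreements:**
- The wrist camera read about 2 mm off from the top view and from the gripper's own centreline. I corrected for that before inserting the pin.
- The side view before insertion could not confirm the alignment because the gripper hid the pin.
- One downward move was refused for a value just over 1. The push move after it therefore ran in the air, touching nothing, and I redid both.

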